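Load a tray of sauce pots into the tray rack

ROBOT

A 6-joint arm with a two-finger parallel gripper is mounted at the origin on the work surface. World frame = base frame: x ahead of the robot, y to its left, z up, the work surface at z = 0. Lengths are in m, angles in rad, forces in N, time in s.
With the tool pointing down it reaches from about 0.3 to 0.775 m from the base axis. Payload 14.6 kg.
Tool frame: the origin (TCP) lies midway between the tips of the shut fingers; the grasp point (between the pads) lies 19 mm behind it (ctrl.grip_depth is the z of the grasp point in the tool frame, in m); z points along the fingers, y is the line along which they close (so a half turn about z gives the same grasp; the last joint's range is limited). The gripper opens to 94 mm and grips with 3 to 60 N. Pads are 16 mm wide; open, the fingers measure 119 mm over their backs; the gripper's body (75 mm by 177 mm) begins 78 mm behind the grasp point.
Start: joints at [1.266, 0.3, 1.521, -0, 1.321, -0.067], TCP at [0.13, 0.535, 0.205] pointing down, gripper open.
Joint ranges: [-3.03, 3.03], [-0.79, 2.21], [0.23, 2.52], [-1.04, 4.18], [0, 3.07], [-2.55, 2.55]. Speed limits (rad/s): [2.22, 2.22, 2.57, 3.14, 3.14, 3.14].

INTERFACE

Orientations are given as [roll, pitch, yaw] about the fixed x, y, z axes, in that order (R = Rz(yaw) Ry(pitch) Rx(roll)).
In Python, from station import ctrl gives the robot as it stands. The module is installed in compiled form; this text tells all that it offers.
- The arm moves only by the tool carry_out, never from a script. Its argument "commands" is a list of rows, each a list of 3 entries, a list of its own where there are three numbers: the closure, from 0 (fully open) to 1 (shut), then the shift along the tool's x, y, z in mm, then the turn, a rotation vector about the tool's x, y, z in rad. In form: [[gripper, [tx, ty, tz], [wx, wy, wz]], ...]. A call has 1 to 10 rows; each row shifts and turns the commanded pose from where the row before left it, along the tool's axes as they then stand; what a row does not reach is not made up. A row lasts 1/8 s, in which the tool goes at most 62.5 mm and 10.7 degrees, less where a joint would pass 70% of its speed; a pose out of reach is approached as far as the arm can. A call with a gripper value outside its range is refused whole. The fingers move at their own pace and stop on an object; "squeeze" is the grip in N (left out, the last holds). Time passes only in rows, so rows that do not move let the fingers close. It gives the time, the measured TCP pose, the force, the opening and the grip force at its end, in the units of the state.
- ctrl.get_obs(): the state, without advancing time (a new reading comes with each control period).
- ctrl.camera(name): name is "scene" or "top" or "wrist"; returns a dict with "img" (480x640x3 uint8, blue, green, red), "camera_matrix" (3x3 intrinsics, pixels), "rvec" (rotation vector, rad) and "tvec" (3), from world to camera coordinates, as OpenCV has them. Camera axes: x right, y down, z forward; pixel columns grow to the right and rows downward; lengths in m; the calibration is good to about 2 mm. A picture is of the moment at which its call begins. There is no depth.
- ctrl.hand_in(): hands the job in; it is judged then, once.
Trained networks look in the newest picture that a camera, given by its name, has taken for a name from the list of things; names that differ only in an ending like _2 or _b are one class to them, and where a whole thing is asked for, a point or a joint stands for the part that bears it (a point fixed in the world has none). Each returns a list of dicts, best first, with "score" (0 to 1); they miss things now and then, are a little off and sometimes report something else, mostly with a low value. They report only what shows in the picture. A call takes as long as a camera call.
- ctrl.outline_of(thing, camera): "region" (480x640 bool, what is visible of it).
- ctrl.place_of(thing, camera): "at" ([x, y, z] in m, in world coordinates, good to about 4 mm: a listed point, or the origin of a listed thing).
The state is a dict: "time_s": time; "qpos": joint angles; "joint_vel": joint speeds; "tau": joint torques, N m; "ee_pos": TCP position; "eef_rot": TCP orientation; "force": force on the tool from outside, world axes, zero at the start; "moment": the same for the moment, N m; "grip_width": finger opening in m; "grip_force": force on a finger pad.
Only numpy, scipy, OpenCV 4.12 (cv2) and the standard library are available. Lean on these libraries where they do the work, as an engineer would, in place of code of your own. Each camera call takes 0.05 s, during which the arm holds its last target. There are 200 camera calls.

TASK

Set the loose sauce pot down on the counter tray beside the pot already there, then take that tray by its handle and slide it onto the one empty pair of rails in the bay of the rack nearer to you, fully home against its back stop. Keep both pots standing on the tray, and leave the other trays, the oil bottle and the salt crock where they are.

Things in the scene. Friction and masses are not known exactly. Their poses are not given: they have to be found in the camera images.
- tray: the tray standing on the counter, to be racked: flat aluminium tray 162 mm long (x) by 150 mm wide (y), floor 3 mm thick, walls 3 mm thick and 24 mm high; about 0.2 kg. Origin: centre of its underside; z up; +x points to its rear edge (81 mm away), which goes into the rack first; its handle, at the front (-x), starts pointing roughly to the robot's right, the rear edge towards the rack
- handle (a point): middle of the counter tray's black stub handle, at x = -104, y = 0, z = 21 mm of the tray. The handle sticks out from the tray's front along -x: 45 mm long (x from -126 to -81 mm), 30 mm wide (y from -15 to 15), 18 mm thick (z from 12 to 30); it is pinched across its 30 mm width
- loose_pot: the loose lidded steel sauce pot standing on the counter to the robot's right, past the tray's handle: 60 mm diameter, 55 mm high, its lid edge (z 47 to 55 mm) 63 mm in diameter; about 60 g. Origin: centre of its underside, z up
- pot_on_tray: an identical pot that already stands loose on the counter tray, about 36 mm to the +y side of its middle (tray frame), so the free half is around y = -36 mm. Origin: centre of its underside, z up
- rack: two-bay open steel tray rack fixed on the counter, about 200 mm deep, 384 wide, 335 high. Origin: centre of its underside, z up; open front faces -x (roughly the robot's right), trays slide in along +x. Bay centres at y = +92 mm (nearer the robot) and -92 mm (far). Each bay has three pairs of angle rails, ledge tops at z = 45, 135 and 225 mm, from x = -88 to 88 mm; a tray home has its handle's end at x = -126 mm
- shelf_edge (a point): middle of the front edge of the wire shelf across the rack's top: x = -115 mm of the rack, underside z = 327 mm (plates are stored over the far bay). This shelf and the handles of the trays above leave no room to hold a racked tray's handle from straight above: the gripper must lean back, its body towards the front, by about 40 degrees
- near_low (a point): where a fully home tray's origin lies (within 1 mm) on the lowest rail pair of the near bay, in the plane of the ledge tops; axes as the rack. Each ledge is 18 mm wide, 3 mm thick, with an upright guide web outside it that rises 23 mm above it; 160 mm between the webs: 5 mm play each side of the tray. A cross bar behind each pair, at x = 81 mm, is the back stop
- near_mid (a point): the same on the middle rail pair of the near bay
- near_top (a point): the same on the top rail pair of the near bay
- tray_low: a tray of the same size with two pots fixed on it, already home on a lowest rail pair, in the near or the far bay. Origin and axes as tray
- tray_mid: the same, on a middle rail pair, in the near or the far bay
- tray_top: the same, on a top rail pair, in the near or the far bay. Of these three, two are in the near bay and one in the far bay: the near bay's empty pair is at the height of the one in the far bay
- oil_bottle: green glass oil bottle, 66 mm diameter, 200 mm high, on the counter beyond the counter tray; leave alone. Origin: centre of its underside
- crock: white ceramic salt crock, 88 mm diameter, 92 mm high, on the counter beyond the tray, nearer the rack than the bottle; leave alone. Origin: centre of its underside

How it is judged:
By the outcome, as a careful person would: the job done as asked, in the order asked, and still so for the second after the job is handed in, with the robot touching nothing.
It also fails if it takes over 69 s, if anything falls off the work surface, if the arm or the gripper's body presses on something with over 40 N, if the wrist force passes 120 N, or if a joint passes its speed limit or range.

## Working session

There is one attempt and no reset: what is moved stays moved. The work goes in short steps, Python scripts to look and compute and a tool call to move; the robot and the scene stay as the last step left them, time stands still between calls to the robot, and variables do not carry over. Pictures are saved under pics/ and viewed, at most 10 in all, crops included, and the job is handed in when it is done.

Besides the shell and the picture viewer there is one more tool, called after "Emit:" as name([rows], argument=value, ...), one row to a line, values as JSON. carry_out: Moves the arm, as the interface text tells. Its arguments: {"type":"object","properties":{"commands":{"type":"array","items":{"type":"array"}},"squeeze":{"type":"number"}},"required":["commands"]}

```bash
mkdir -p pics; python3 - <<'E'
from station import ctrl
import cv2, numpy as np
np.set_printoptions(precision=4,suppress=True)
ims=[]
for c in ["scene","top"]:
    d=ctrl.camera(c); ims.append(d["img"]); cv2.imwrite(f"pics/{c}0.png",d["img"])
    print(c,(-cv2.Rodrigues(d["rvec"])[0].T@d["tvec"].reshape(3)))
    for t in ["tray","handle","loose_pot","pot_on_tray","rack","shelf_edge","near_low","near_mid","near_top","tray_low","tray_mid","tray_top","oil_bottle","crock"]:
        print(c,t,[(np.round(r["at"],4),round(r["score"],2)) for r in ctrl.place_of(t,c)[:3]])
o=ctrl.get_obs(); print(o, ctrl.grip_depth)
E
```

```text
scene [ 0.998  -0.4907  0.9508]
scene tray [(array([ 0.5264, -0.1246, -0.0001]), 0.56)]
scene handle [(array([ 0.5455, -0.2303,  0.0204]), 0.75), (array([ 0.7321, -0.1463, -0.0012]), 0.18)]
scene loose_pot [(array([ 0.5147, -0.4237, -0.0015]), 0.58)]
scene pot_on_tray [(array([ 0.4889, -0.129 ,  0.0039]), 0.71)]
scene rack [(array([0.6008, 0.2926, 0.0017]), 0.74)]
scene shelf_edge [(array([0.5926, 0.1816, 0.3228]), 0.67)]
scene near_low []
scene near_mid []
scene near_top [(array([0.5933, 0.1796, 0.3242]), 0.6), (array([0.5072, 0.2948, 0.2223]), 0.27)]
scene tray_low [(array([0.6939, 0.2867, 0.0463]), 0.69)]
scene tray_mid [(array([0.5031, 0.2995, 0.1359]), 0.55)]
scene tray_top [(array([0.5039, 0.2941, 0.2257]), 0.75), (array([0.6912, 0.2872, 0.0484]), 0.68)]
scene oil_bottle [(array([ 0.7322, -0.1478, -0.0049]), 0.94)]
scene crock [(array([ 0.7163,  0.0347, -0.0031]), 0.76), (array([0.5924, 0.1798, 0.3255]), 0.49)]
top [ 0.4319 -0.035   1.3914]
top tray [(array([ 0.5292, -0.1248, -0.0014]), 0.56)]
top handle [(array([ 0.5484, -0.2249,  0.0181]), 0.85)]
top loose_pot [(array([ 0.514
[... 393 characters left out ...]
 0.28)]
top tray_top [(array([0.507 , 0.2938, 0.224 ]), 0.69)]
top oil_bottle [(array([ 0.7348, -0.1468,  0.    ]), 0.96)]
top crock [(array([0.7162, 0.0317, 0.0008]), 0.63), (array([ 0.4895, -0.13  ,  0.0048]), 0.58)]
{'time_s': 1.5, 'qpos': array([ 1.2664,  0.2999,  1.521 ,  0.    ,  1.3207, -0.0666]), 'joint_vel': array([-0.0005,  0.0002,  0.0008,  0.0001,  0.0006,  0.0004]), 'tau': array([  0.0012, -53.167 , -35.2916,   0.0709,   0.0213,   0.    ]), 'ee_pos': array([0.1295, 0.5345, 0.2054]), 'eef_rot': array([ 3.1416, -0.    ,  2.9038]), 'force': array([ 0.7429,  0.8397, -0.2025]), 'moment': array([ 0.0511, -0.0281,  0.0248]), 'grip_force': 0.0, 'grip_width': 0.09425032186794384} -0.0188
```

```bash
ls -la
```

```text
total 12
drwxr-xr-x  3 agent agent 4096 Dec  3 13:11 .
drwxr-xr-x 23 root  root  4096 Dec  3 13:11 ..
drwxr-xr-x  2 agent agent 4096 Dec  3 13:11 pics
```

View pics/scene0.png

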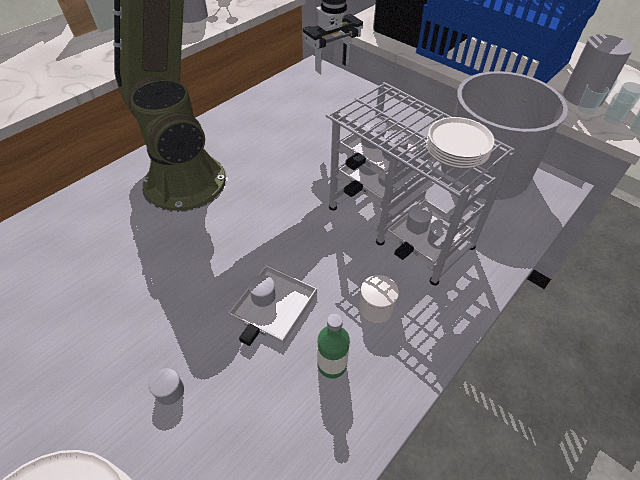

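View pics/top0.png

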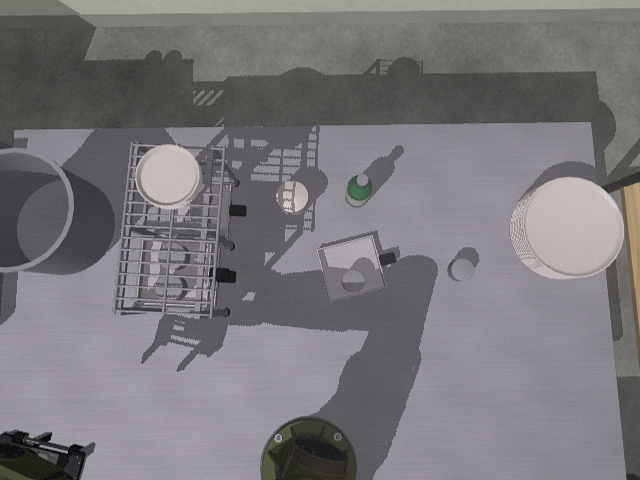

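Both pictures agree with the networks. In scene0 the near bay has trays on the top and middle pairs, with handles at (355,160) and (353,188). The far bay's tray is on the low pair (404,250), so the empty pair is **near_low**. The loose pot is at scene (166,385) / top (461,269), and the counter tray is at top (352,268).

```bash
cat > h.py <<'E'
import numpy as np, json
from scipy.spatial.transform import Rotation as R, Slerp
from station import ctrl
np.set_printoptions(precision=4,suppress=True)
def now():
    o=ctrl.get_obs(); return o["ee_pos"], R.from_euler("xyz",o["eef_rot"])
def rot(yaw,lean=0):   # tool x along heading yaw, fingers tipped forward by lean
    return R.from_euler("z",yaw)*R.from_euler("x",np.pi)*R.from_euler("y",lean)
def plan(wps,grip,start=None):
    """wps: (TCP pos, R, n rows); prints rows in tool axes"""
    p,r=start or now(); rows=[]
    for q,s,n in wps:
        sl=Slerp([0,1],R.concatenate([r,s])); p0=p; cp,cr=p,r
        for k in range(1,n+1):
            a=p0+(np.array(q)-p0)*k/n; b=sl(k/n)
            t=np.round(cr.inv().apply(a-cp)*1000,1); w=np.round((cr.inv()*b).as_rotvec(),3)
            rows.append([grip,t.tolist(),w.tolist()])
            cp=cp+cr.apply(t/1000); cr=cr*R.from_rotvec(w)
        p,r=cp,cr
    for i in range(0,len(rows),10): print(json.dumps(rows[i:i+10]))
    return p,r
E
python3 - <<'E'
from h import *
plan([([.33,.10,.205],rot(1.5),10),([.514,-.425,.19],rot(.187),11)],0)
E
```

```text
[[0, [-29.7, -37.5, 0.0], [-0.0, -0.0, 0.14]], [0, [-34.7, -33.0, 0.1], [-0.0, -0.0, 0.141]], [0, [-38.9, -27.8, 0.0], [-0.0, -0.0, 0.14]], [0, [-42.5, -22.1, 0.1], [-0.0, -0.0, 0.141]], [0, [-45.1, -15.9, 0.0], [-0.0, -0.0, 0.14]], [0, [-46.9, -9.4, 0.1], [-0.0, -0.0, 0.14]], [0, [-47.8, -2.8, -0.0], [-0.0, -0.0, 0.141]], [0, [-47.7, 3.9, 0.0], [-0.0, -0.0, 0.14]], [0, [-46.7, 10.5, 0.1], [-0.0, -0.0, 0.14]], [0, [-44.7, 17.0, 0.0], [-0.0, -0.0, 0.141]]]
[[0, [-46.4, 20.1, 1.4], [-0.0, -0.0, 0.119]], [0, [-43.7, 25.4, 1.3], [-0.0, -0.0, 0.12]], [0, [-40.4, 30.5, 1.4], [-0.0, 0.0, 0.119]], [0, [-36.4, 35.1, 1.4], [-0.0, 0.0, 0.119]], [0, [-32.1, 39.1, 1.3], [-0.0, 0.0, 0.12]], [0, [-27.1, 42.7, 1.4], [-0.0, 0.0, 0.119]], [0, [-21.8, 45.6, 1.3], [-0.0, 0.0, 0.119]], [0, [-16.3, 47.9, 1.4], [-0.0, 0.0, 0.12]], [0, [-10.4, 49.5, 1.4], [-0.0, 0.0, 0.119]], [0, [-4.5, 50.4, 1.3], [-0.0, 0.0, 0.119]]]
[[0, [1.5, 50.5, 1.4], [-0.0, 0.0, 0.12]]]
```

Emit:
carry_out([
  [0,[-30,-37,0],[0,0,0.14]],
  [0,[-35,-33,0],[0,0,0.14]],
  [0,[-39,-28,0],[0,0,0.14]],
  [0,[-42,-22,0],[0,0,0.14]],
  [0,[-45,-16,0],[0,0,0.14]],
  [0,[-47,-9,0],[0,0,0.14]],
  [0,[-48,-3,0],[0,0,0.14]],
  [0,[-48,4,0],[0,0,0.14]],
  [0,[-47,10,0],[0,0,0.14]],
  [0,[-45,17,0],[0,0,0.14]],
])

```text
time_s: 2.75
ee_pos: [0.3315, 0.0982, 0.2057]
eef_rot: [3.141, -0.0, 1.499]
force: [-0.1, 0.5, -0.1]
grip_width: 0.0938
grip_force: 0.0
```

Emit:
carry_out([
  [0,[-46,20,1],[0,0,0.12]],
  [0,[-44,25,1],[0,0,0.12]],
  [0,[-40,30,1],[0,0,0.12]],
  [0,[-36,35,1],[0,0,0.12]],
  [0,[-32,39,1],[0,0,0.12]],
  [0,[-27,43,1],[0,0,0.12]],
  [0,[-22,46,1],[0,0,0.12]],
  [0,[-16,48,1],[0,0,0.12]],
  [0,[-10,49,1],[0,0,0.12]],
  [0,[-4,50,1],[0,0,0.12]],
])

```text
time_s: 4.0
ee_pos: [0.4995, -0.377, 0.1954]
eef_rot: [3.141, -0.0, 0.3]
force: [0.7, 0.1, -1.4]
grip_width: 0.094
grip_force: 0.0
```

Emit:
carry_out([
  [0,[1,50,1],[0,0,0.12]],
  [0,[0,0,0],[0,0,0]],
])

```text
time_s: 4.25
ee_pos: [0.5147, -0.425, 0.1925]
eef_rot: [-3.14, 0.001, 0.18]
force: [0.1, 0.2, 0.2]
grip_width: 0.094
grip_force: 0.0
```

```bash
python3 - <<'E'
from h import *
import cv2
d=ctrl.camera("wrist"); cv2.imwrite("pics/w1.png",d["img"])
print([(r["at"],r["score"]) for r in ctrl.place_of("loose_pot","wrist")])
o=ctrl.get_obs(); print(o["time_s"],o["ee_pos"],o["eef_rot"],o["qpos"])
E
```

```text
[([0.5097, -0.4262, 0.0009], 0.94)]
4.35 [ 0.5148 -0.4225  0.1939] [-3.1408  0.0005  0.1845] [-0.7423  0.5739  1.1597  0.0001  1.4089  0.644 ]
```

Emit:
carry_out([
  [0,[-2,3,40],[0,0,0]],
  [0,[0,0,45],[0,0,0]],
  [0,[0,0,45],[0,0,0]],
  [0,[0,0,25],[0,0,0]],
  [0,[0,0,13],[0,0,0]],
  [0,[0,0,0],[0,0,0]],
  [1,[0,0,0],[0,0,0]],
  [1,[0,0,0],[0,0,0]],
  [1,[0,0,0],[0,0,0]],
  [1,[0,0,0],[0,0,0]],
], squeeze=20)

```text
time_s: 5.6
ee_pos: [0.5137, -0.4262, 0.0269]
eef_rot: [3.141, -0.0, 0.184]
force: [-1.3, -0.1, 2.7]
grip_width: 0.0625
grip_force: 20.0
```

Emit:
carry_out([
  [1,[0,0,0],[0,0,0]],
  [1,[0,0,0],[0,0,0]],
])

```text
time_s: 5.85
ee_pos: [0.5137, -0.4263, 0.0269]
eef_rot: [3.141, -0.0, 0.184]
force: [-1.3, 0.0, 6.2]
grip_width: 0.0624
grip_force: 20.0
```

```bash
python3 - <<'E'
from h import *
plan([([.513,-.426,.15],rot(.184),3),([.56,-.17,.17],rot(.187),6)],1)
E
```

```text
[[1, [-0.2, -0.1, -41.0], [0.0, -0.0, -0.0]], [1, [-0.2, -0.1, -41.1], [0.0, -0.0, -0.0]], [1, [-0.2, -0.1, -41.0], [0.001, -0.0, -0.0]], [1, [15.5, -40.5, -3.3], [-0.0, -0.0, -0.001]], [1, [15.5, -40.5, -3.3], [-0.0, -0.0, -0.0]], [1, [15.6, -40.5, -3.3], [-0.0, -0.0, -0.001]], [1, [15.5, -40.5, -3.4], [-0.0, -0.0, -0.0]], [1, [15.6, -40.5, -3.3], [-0.0, -0.0, -0.001]], [1, [15.6, -40.5, -3.3], [-0.0, -0.0, -0.0]]]
```

Emit:
carry_out([
  [1,[0,0,-35],[0,0,0]],
  [1,[0,0,-47],[0,0,0]],
  [1,[0,0,-41],[0,0,0]],
  [1,[15.5,-40.5,-3],[0,0,0]],
  [1,[15.5,-40.5,-3],[0,0,0]],
  [1,[15.5,-40.5,-3],[0,0,0]],
  [1,[15.5,-40.5,-4],[0,0,0]],
  [1,[15.5,-40.5,-4],[0,0,0]],
  [1,[15.5,-40.5,-3],[0,0,0]],
  [1,[0,0,0],[0,0,0]],
])

```text
time_s: 7.1
ee_pos: [0.561, -0.1678, 0.1695]
eef_rot: [-3.141, -0.0, 0.187]
force: [-0.3, -0.7, -0.1]
grip_width: 0.0624
grip_force: 20.0
```

```bash
python3 - <<'E'
from h import *
import cv2
for c in ["wrist","scene","top"]:
    d=ctrl.camera(c); cv2.imwrite(f"pics/{c}2.png",d["img"])
    for t in ["tray","handle","pot_on_tray","loose_pot"]:
        print(c,t,[(np.array(r["at"]),r["score"]) for r in ctrl.place_of(t,c)[:2]])
o=ctrl.get_obs(); print(o["time_s"],o["ee_pos"],o["eef_rot"],o["qpos"],o["grip_width"])
E
```

```text
wrist tray [(array([ 0.5225, -0.1287, -0.0008]), 0.83)]
wrist handle [(array([ 0.547 , -0.2288,  0.0232]), 0.92)]
wrist pot_on_tray [(array([ 0.4888, -0.1317,  0.0013]), 0.74)]
wrist loose_pot [(array([ 0.5563, -0.1703,  0.1421]), 0.7)]
scene tray [(array([ 0.5254, -0.1249,  0.0003]), 0.68), (array([0.7142, 0.0318, 0.    ]), 0.58)]
scene handle [(array([ 0.5481, -0.2319,  0.0194]), 0.66)]
scene pot_on_tray [(array([ 0.492 , -0.1282,  0.005 ]), 0.48)]
scene loose_pot [(array([ 0.5619, -0.1707,  0.1409]), 0.56)]
top tray [(array([ 0.5264, -0.1288, -0.001 ]), 0.62)]
top handle [(array([ 0.5509, -0.2225,  0.018 ]), 0.59)]
top pot_on_tray []
top loose_pot [(array([ 0.5622, -0.1706,  0.1421]), 0.35)]
7.85 [ 0.5606 -0.1702  0.1695] [3.1416 0.     0.1838] [-0.3573  0.4094  1.4588 -0.      1.2734  1.0298] 0.062284238380573294
```

View pics/wrist2.png

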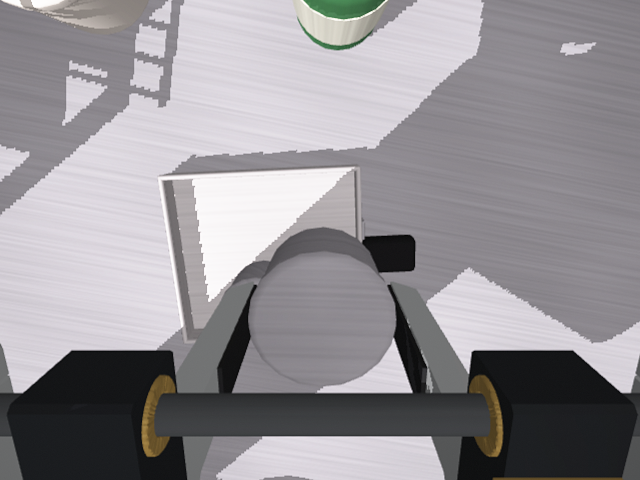

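The wrist view shows the pot held squarely. The empty half of the tray is beyond it, with the tray's -y wall rim running from (160,178) to (359,167) and the handle at (390,253). I'll turn these rim corners into a tray pose.

```bash
cat >> h.py <<'E'
import cv2
def ray(d,uv,z):
    Rm=cv2.Rodrigues(d["rvec"])[0]; c=-Rm.T@d["tvec"].reshape(3)
    v=Rm.T@np.linalg.inv(d["camera_matrix"])@np.array([*uv,1.]); return c+v*(z-c[2])/v[2]
E
python3 - <<'E'
from h import *
d=ctrl.camera("wrist")
a=ray(d,(160,178),.024); b=ray(d,(360,167),.024); print(a,b,np.linalg.norm(a-b))
x=(a-b)/np.linalg.norm(a-b); y=np.array([-x[1],x[0],0]); m=(a+b)/2
print("yaw",np.arctan2(x[1],x[0]),"tray",m+.075*y,"free",m+.039*y, "handle",m+.075*y-.104*x,"handle px",ray(d,(390,253),.03))
print("pot on tray", m+.111*y)
E
```

```text
[ 0.5793 -0.0351  0.024 ] [ 0.617  -0.1916  0.024 ] 0.16104592287453456
yaw 1.807637357569726 tray [ 0.5252 -0.1309  0.024 ] free [ 0.5602 -0.1225  0.024 ] handle [ 0.5496 -0.232   0.024 ] handle px [ 0.5529 -0.2301  0.03  ]
pot on tray [ 0.4902 -0.1394  0.024 ]
```

```bash
python3 - <<'E'
from h import *
plan([([.562,-.120,.12],rot(.236),2),([.562,-.120,.031],rot(.236),4)],1)
E
```

```text
[[1, [5.3, -24.5, 24.7], [0.0, -0.0, -0.026]], [1, [5.9, -24.4, 24.8], [0.0, -0.0, -0.026]], [1, [-0.0, -0.0, 22.2], [0.0, -0.0, -0.0]], [1, [-0.0, -0.0, 22.3], [0.0, -0.0, -0.0]], [1, [-0.0, -0.0, 22.2], [0.0, -0.0, -0.0]], [1, [-0.0, -0.0, 22.3], [0.0, -0.0, -0.0]]]
```

Emit:
carry_out([
  [1,[5.5,-24.5,25],[0,0,-0.025]],
  [1,[5.5,-24.5,25],[0,0,-0.025]],
  [1,[0,0,30],[0,0,0]],
  [1,[0,0,30],[0,0,0]],
  [1,[0,0,17],[0,0,0]],
  [1,[0,0,11],[0,0,0]],
  [1,[0,0,0],[0,0,0]],
  [1,[0,0,0],[0,0,0]],
])

```text
time_s: 8.9
ee_pos: [0.5623, -0.1202, 0.0323]
eef_rot: [3.141, -0.001, 0.234]
force: [0.4, 0.0, -0.5]
grip_width: 0.0621
grip_force: 20.0
```

Emit:
carry_out([
  [1,[0,0,1],[0,0,0]],
  [1,[0,0,0],[0,0,0]],
  [0,[0,0,0],[0,0,0]],
  [0,[0,0,0],[0,0,0]],
  [0,[0,0,0],[0,0,0]],
  [0,[0,0,-20],[0,0,0]],
  [0,[0,0,-45],[0,0,0]],
  [0,[0,0,-45],[0,0,0]],
  [0,[0,0,-30],[0,0,0]],
  [0,[0,0,0],[0,0,0]],
])

```text
time_s: 10.15
ee_pos: [0.5627, -0.1202, 0.1726]
eef_rot: [3.14, -0.004, 0.234]
force: [0.4, 0.6, -0.3]
grip_width: 0.0938
grip_force: 0.0
```

```bash
python3 - <<'E'
from h import *
for c in ["wrist","scene"]:
    d=ctrl.camera(c); cv2.imwrite(f"pics/{c}3.png",d["img"])
    for t in ["tray","handle","pot_on_tray","loose_pot"]:
        print(c,t,[(np.array(r["at"]),r["score"]) for r in ctrl.place_of(t,c)[:2]])
o=ctrl.get_obs(); print(o["time_s"],o["ee_pos"],o["eef_rot"],o["qpos"],o["grip_width"])
r=rot(1.8,.785); g=np.array([.5485,-.229,.0]) + np.array([np.cos(1.8),np.sin(1.8),0])*-.004+[0,0,.025]
tcp=g+r.apply([0,0,.0188]); print(tcp)
pre=tcp-r.apply([0,0,.10])
plan([([.56,-.22,.2],rot(1.0),4),([*pre[:2],pre[2]+.03],r,6)],0)
E
```

```text
wrist tray []
wrist handle [(array([ 0.5469, -0.2282,  0.0222]), 0.6)]
wrist pot_on_tray [(array([ 0.4847, -0.1327,  0.0025]), 0.65)]
wrist loose_pot [(array([ 0.5557, -0.121 ,  0.0019]), 0.67)]
scene tray [(array([ 0.522 , -0.126 ,  0.0013]), 0.72)]
scene handle [(array([ 0.55  , -0.2301,  0.0218]), 0.9)]
scene pot_on_tray [(array([ 0.4921, -0.1285,  0.0032]), 0.55)]
scene loose_pot [(array([ 0.5639, -0.1143,  0.0005]), 0.74), (array([0.5057, 0.2992, 0.225 ]), 0.18)]
10.65 [ 0.5618 -0.1199  0.17  ] [-3.1413  0.0005  0.2338] [-0.2741  0.3842  1.4925  0.      1.2655  1.0629] 0.09404470798155286
[ 0.5464 -0.22    0.0117]
[[0, [-6.2, 24.2, -7.5], [-0.0, 0.0, -0.192]], [0, [-10.8, 22.6, -7.5], [-0.0, 0.0, -0.191]], [0, [-14.8, 20.2, -7.5], [-0.0, 0.0, -0.192]], [0, [-18.4, 16.9, -7.5], [-0.001, 0.0, -0.191]], [0, [-9.4, 6.5, 14.6], [0.052, 0.124, -0.126]], [0, [-11.9, 5.9, 13.0], [0.053, 0.123, -0.127]], [0, [-14.1, 4.9, 11.0], [0.052, 0.124, -0.126]], [0, [-15.9, 3.5, 9.0], [0.052, 0.124, -0.126]], [0, [-17.2, 1.9, 6.8], [0.053, 0.124, -0.126]], [0, [-18.0, -0.1, 4.5], [0.052, 0.123, -0.127]]]
```

View pics/wrist3.png

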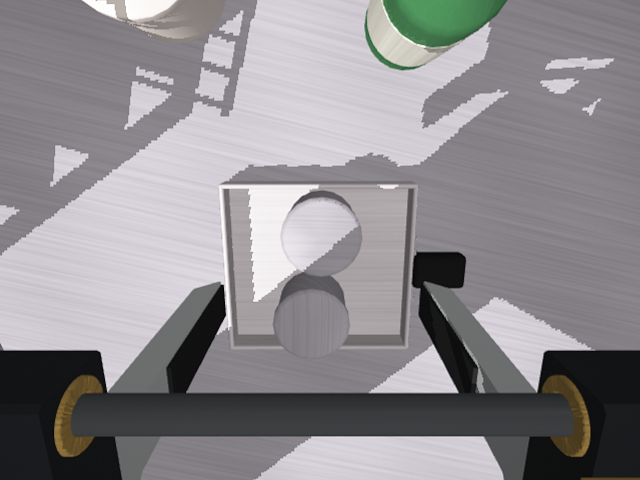

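Both pots stand on the tray floor, with lids at (321,237) and (312,322). The tray rim's -y corners are at (220,184) and (417,185), and the handle is at (440,270).

```bash
python3 - <<'E'
from h import *
d=ctrl.camera("wrist")
a=ray(d,(220,184),.024); b=ray(d,(417.5,184.5),.024)
x=(a-b)/np.linalg.norm(a-b); y=np.array([-x[1],x[0],0]); m=(a+b)/2; yaw=np.arctan2(x[1],x[0])
print(np.linalg.norm(a-b),"yaw",yaw,"tray",m+.075*y,"handle",m+.075*y-.104*x,"px end", ray(d,(465,253),.03),ray(d,(465,288),.03))
r=rot(1.81,.785); u=np.array([np.cos(1.81),np.sin(1.81),0])
g=np.array([.549,-.230,.025])-.004*u
tcp=g+r.apply([0,0,.0188]); pre=tcp-r.apply([0,0,.10]); print(tcp)
plan([([.56,-.22,.2],rot(1.0),5),([*pre[:2],pre[2]+.03],r,6)],0)
E
```

```text
0.15999936966048184 yaw 1.8009076403815778 tray [ 0.525  -0.1267  0.024 ] handle [ 0.5487 -0.228   0.024 ] px end [ 0.5712 -0.2412  0.03  ] [ 0.5414 -0.2514  0.03  ]
[ 0.5468 -0.221   0.0117]
[[0, [-5.0, 19.4, -6.0], [-0.0, 0.0, -0.153]], [0, [-7.9, 18.4, -5.9], [-0.0, 0.0, -0.153]], [0, [-10.6, 17.0, -6.0], [-0.0, 0.0, -0.154]], [0, [-13.0, 15.1, -6.0], [-0.0, 0.0, -0.153]], [0, [-15.3, 13.0, -5.9], [-0.0, 0.0, -0.153]], [0, [-9.4, 6.8, 14.6], [0.053, 0.123, -0.128]], [0, [-12.0, 6.1, 12.9], [0.053, 0.124, -0.128]], [0, [-14.2, 5.1, 11.0], [0.053, 0.123, -0.128]], [0, [-15.9, 3.7, 8.9], [0.052, 0.124, -0.128]], [0, [-17.3, 1.9, 6.7], [0.053, 0.123, -0.128]]]
[[0, [-18.1, 0.0, 4.5], [0.053, 0.124, -0.127]]]
```

Emit:
carry_out([
  [0,[-5,19.5,-6],[0,0,-0.153]],
  [0,[-8,18.5,-6],[0,0,-0.153]],
  [0,[-10.5,17,-6],[0,0,-0.154]],
  [0,[-13,15,-6],[0,0,-0.153]],
  [0,[-15.5,13,-6],[0,0,-0.153]],
  [0,[-9.5,7,14.5],[0.053,0.124,-0.128]],
  [0,[-12,6,13],[0.053,0.124,-0.128]],
  [0,[-14,5,11],[0.053,0.123,-0.128]],
  [0,[-16,3.5,9],[0.053,0.123,-0.128]],
  [0,[-17.5,2,6.5],[0.053,0.123,-0.128]],
])

```text
time_s: 11.95
ee_pos: [0.5625, -0.2793, 0.1274]
eef_rot: [-3.088, -0.661, 1.651]
force: [0.0, 0.4, 1.2]
grip_width: 0.0944
grip_force: 0.0
```

Emit:
carry_out([
  [0,[-18,0,4.5],[0.053,0.124,-0.127]],
  [0,[0,0,0],[0,0,0]],
])

```text
time_s: 12.2
ee_pos: [0.5622, -0.2904, 0.1076]
eef_rot: [-3.134, -0.792, 1.804]
force: [0.1, 0.5, 0.3]
grip_width: 0.0941
grip_force: 0.0
```

```bash
python3 - <<'E'
from h import *
o=ctrl.get_obs(); print(o["time_s"],o["ee_pos"],o["eef_rot"],o["qpos"],o["grip_width"])
d=ctrl.camera("wrist")
for t in ["tray","handle","pot_on_tray","loose_pot"]:
    print(t,[(np.array(r["at"]),r["score"]) for r in ctrl.place_of(t,"wrist")[:2]])
r=rot(1.805,.785); u=np.array([np.cos(1.805),np.sin(1.805),0])
g=np.array([.549,-.229,.025])-.004*u
tcp=g+r.apply([0,0,.0188]); print(tcp)
plan([(tcp+[0,0,.03],r,4),(tcp,r,3)],0)
E
```

```text
12.2 [ 0.5622 -0.2904  0.1076] [-3.1343 -0.7924  1.8038] [-0.7125  0.9811  0.8615  0.4584  1.9517 -0.9217] 0.09410759443915903
tray [(array([ 0.5239, -0.1289,  0.001 ]), 0.92)]
handle [(array([ 0.5491, -0.2263,  0.0213]), 0.72)]
pot_on_tray [(array([ 0.4883, -0.1301,  0.0026]), 0.93)]
loose_pot [(array([ 0.5588, -0.1224,  0.0041]), 0.92)]
[ 0.5468 -0.22    0.0117]
[[0, [-0.2, -0.0, 25.7], [-0.001, 0.001, 0.001]], [0, [-0.3, -0.1, 25.8], [-0.0, 0.001, 0.001]], [0, [-0.3, -0.1, 25.7], [-0.001, 0.001, 0.001]], [0, [-0.3, -0.1, 25.7], [-0.0, 0.001, 0.001]], [0, [-7.1, 0.0, 7.1], [-0.0, -0.0, 0.0]], [0, [-7.0, 0.0, 7.1], [-0.0, -0.0, 0.0]], [0, [-7.1, 0.0, 7.1], [-0.0, -0.0, 0.0]]]
```

Emit:
carry_out([
  [0,[0,0,26],[0,0,0]],
  [0,[0,0,26],[0,0,0]],
  [0,[-1,0,26],[0,0,0]],
  [0,[0,0,25],[0,0,0]],
  [0,[-7,0,7],[0,0,0]],
  [0,[-7,0,7],[0,0,0]],
  [0,[-7,0,7],[0,0,0]],
  [0,[0,0,0],[0,0,0]],
  [0.3,[0,0,0],[0,0,0]],
  [0.5,[0,0,0],[0,0,0]],
], squeeze=15)

```text
time_s: 13.7
ee_pos: [0.5463, -0.2201, 0.0101]
eef_rot: [-3.142, -0.785, 1.81]
force: [0.4, -0.1, -0.2]
grip_width: 0.0774
grip_force: 0.0
```

Emit:
carry_out([
  [0.55,[0,0,0],[0,0,0]],
  [0.6,[0,0,0],[0,0,0]],
  [0.65,[0,0,0],[0,0,0]],
  [0.7,[0,0,0],[0,0,0]],
  [1,[0,0,0],[0,0,0]],
  [1,[0,0,0],[0,0,0]],
])

```text
time_s: 14.45
ee_pos: [0.5462, -0.2199, 0.0097]
eef_rot: [-3.141, -0.785, 1.81]
force: [1.1, 0.4, 0.2]
grip_width: 0.0302
grip_force: 15.0
```

Emit:
carry_out([
  [1,[0,0,0],[0,0,0]],
  [1,[0,0,0],[0,0,0]],
], squeeze=60)

```text
time_s: 14.7
ee_pos: [0.5462, -0.2199, 0.0097]
eef_rot: [-3.141, -0.785, 1.81]
force: [1.0, -0.2, 0.3]
grip_width: 0.0297
grip_force: 59.9
```

```bash
python3 - <<'E'
from h import *
o=ctrl.get_obs(); print(o["time_s"],o["ee_pos"],o["eef_rot"],o["qpos"],o["grip_width"],o["force"])
d=ctrl.camera("wrist"); cv2.imwrite("pics/w4.png",d["img"])
for c in ["wrist"]:
  for t in ["tray","handle","pot_on_tray","loose_pot"]:
    print(t,[(np.array(r["at"]),r["score"]) for r in ctrl.place_of(t,c)[:2]])
for t in ["shelf_edge","near_low","rack"]:print(t,[(np.array(r["at"]),r["score"]) for r in ctrl.place_of(t,"wrist")[:2]])
E
```

```text
14.7 [ 0.5462 -0.2199  0.0097] [-3.141  -0.7852  1.8097] [-0.6523  0.9699  1.1265  0.4636  1.6922 -0.9912] 0.02971749259509893 [ 0.9789 -0.1791  0.3247]
tray [(array([ 0.5289, -0.1274, -0.0017]), 0.97), (array([ 0.7177,  0.0322, -0.0005]), 0.19)]
handle [(array([ 0.5473, -0.2275,  0.0222]), 0.95)]
pot_on_tray [(array([ 0.4881, -0.1341,  0.0024]), 0.75)]
loose_pot [(array([ 0.557 , -0.1217,  0.0028]), 0.58), (array([ 0.55  , -0.2272,  0.0234]), 0.28)]
shelf_edge []
near_low []
rack []
```

View pics/w4.png

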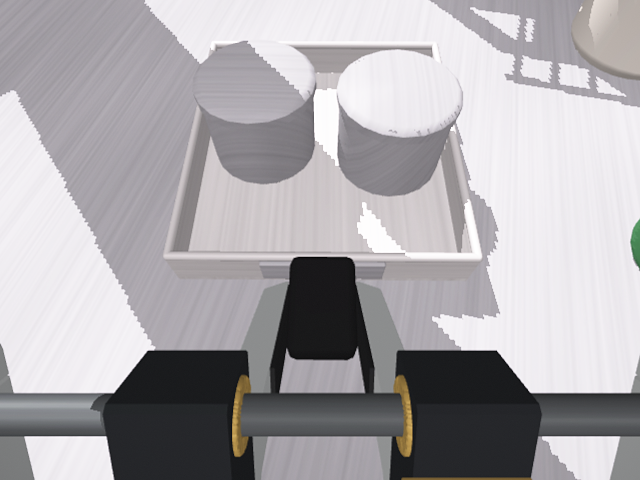

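The handle is gripped squarely and both pots are upright. Front rim corners are at (165,257) and (482,260), rear ones at (212,43) and (437,44). I'll lift gently and check for droop.

Emit:
carry_out([
  [1,[1.5,0,-1.5],[0,0,0]],
  [1,[3,0,-3],[0,0,0]],
  [1,[5,0,-5],[0,0,0]],
  [1,[7,0,-7],[0,0,0]],
  [1,[8,0,-8],[0,0,0]],
  [1,[8,0,-8],[0,0,0]],
  [1,[6,0,-6],[0,0,0]],
  [1,[4,0,-4],[0,0,0]],
  [1,[2,0,-2],[0,0,0]],
  [1,[0,0,0],[0,0,0]],
])

```text
time_s: 16.35
ee_pos: [0.5462, -0.2199, 0.0726]
eef_rot: [-3.141, -0.785, 1.81]
force: [0.3, 0.6, -3.5]
grip_width: 0.0297
grip_force: 59.9
```

```bash
python3 - <<'E'
from h import *
o=ctrl.get_obs(); print(o["time_s"],o["ee_pos"],o["eef_rot"],o["grip_width"],o["force"])
d=ctrl.camera("wrist"); cv2.imwrite("pics/w5.png",np.hstack([cv2.imread("pics/w4.png")[:300,140:540],d["img"][:300,140:540]]))
for c in ["wrist","scene","top"]:
  if c!="wrist": ctrl.camera(c)
  for t in ["tray","pot_on_tray","loose_pot","rack","shelf_edge","tray_top","tray_mid","tray_low"]:
    print(c,t,[(np.array(r["at"]),r["score"]) for r in ctrl.place_of(t,c)[:1]])
E
```

```text
16.35 [ 0.5462 -0.2199  0.0726] [-3.1409 -0.7854  1.8096] 0.02969020843203483 [ 0.3414  0.5822 -3.5397]
wrist tray [(array([ 0.5262, -0.128 ,  0.0678]), 0.62)]
wrist pot_on_tray [(array([ 0.4882, -0.1307,  0.0611]), 0.84)]
wrist loose_pot [(array([ 0.5569, -0.1212,  0.0654]), 0.63)]
wrist rack []
wrist shelf_edge []
wrist tray_top []
wrist tray_mid []
wrist tray_low []
scene tray [(array([ 0.5238, -0.1231,  0.0629]), 0.73)]
scene pot_on_tray [(array([ 0.491 , -0.1299,  0.0651]), 0.75)]
scene loose_pot [(array([ 0.5625, -0.1183,  0.0633]), 0.86)]
scene rack [(array([0.5979, 0.2926, 0.0014]), 0.72)]
scene shelf_edge [(array([0.5942, 0.1843, 0.3241]), 0.79)]
scene tray_top [(array([0.5037, 0.2967, 0.2271]), 0.77)]
scene tray_mid [(array([0.5035, 0.3022, 0.136 ]), 0.91)]
scene tray_low [(array([0.6924, 0.2862, 0.0462]), 0.93)]
top tray [(array([ 0.5243, -0.127 ,  0.0579]), 0.97)]
top pot_on_tray [(array([ 0.4828, -0.1293,  0.0673]), 0.8)]
top loose_pot [(array([ 0.5612, -0.1165,  0.0644]), 0.87)]
top rack [(array([ 0.6028,  0.2915, -0.0003]), 0.87)]
top shelf_edge [(array([0.5941, 0.1811, 0.3293]), 0.61)]
top tray_top [(array([0.5091, 0.2902, 0.2243]), 0.68)]
top tray_mid [(array([0.6919, 0.2872, 0.0428]), 0.31)]
top tray_low [(array([0.6931, 0.2864, 0.0462]), 0.92)]
```

View pics/w5.png

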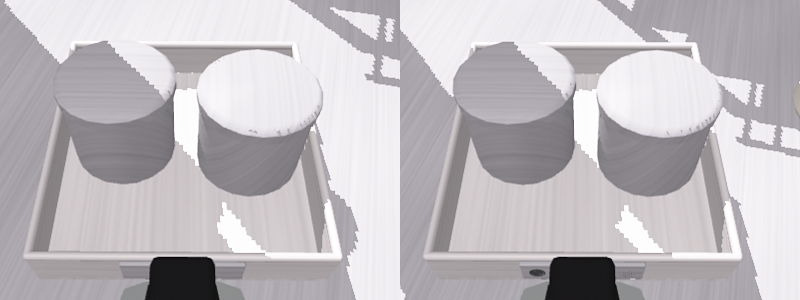

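No droop: the tray sits in the same image position before and after the lift. Next I move to the entry pose in front of the near-low rails.

```bash
sed -i 's|^def plan(wps,grip,start=None):|def plan(wps,grip,start=None,ease=False):|; s|a=p0+(np.array(q)-p0)\*k/n; b=sl(k/n)|f=(1-np.cos(np.pi*k/n))/2 if ease else k/n; a=p0+(np.array(q)-p0)*f; b=sl(f)|' h.py
python3 - <<'E'
from h import *
plan([([.490,-.003,.064],rot(1.515,.785),14)],1,ease=True)
E
```

```text
[[1, [1.9, -0.0, 2.1], [-0.003, -0.0, 0.003]], [1, [5.6, -0.2, 6.0], [-0.007, -0.0, 0.007]], [1, [9.1, -0.4, 9.8], [-0.013, -0.0, 0.013]], [1, [12.1, -0.8, 13.1], [-0.016, -0.0, 0.016]], [1, [14.4, -1.5, 15.5], [-0.02, -0.0, 0.02]], [1, [16.0, -2.3, 17.3], [-0.022, -0.0, 0.022]], [1, [16.8, -3.2, 18.2], [-0.023, -0.0, 0.023]], [1, [16.7, -4.0, 18.1], [-0.024, -0.0, 0.023]], [1, [15.8, -4.6, 17.0], [-0.022, -0.0, 0.022]], [1, [14.1, -4.7, 15.3], [-0.02, -0.0, 0.02]]]
[[1, [11.6, -4.5, 12.6], [-0.016, -0.0, 0.017]], [1, [8.7, -3.6, 9.4], [-0.013, -0.0, 0.012]], [1, [5.4, -2.5, 5.9], [-0.007, -0.0, 0.008]], [1, [1.8, -0.8, 1.9], [-0.003, -0.0, 0.002]]]
```

Emit:
carry_out([
  [1,[2,0,2],[-0.003,0,0.003]],
  [1,[5.6,-0.2,6],[-0.007,0,0.007]],
  [1,[9,-0.4,10],[-0.013,0,0.013]],
  [1,[12,-1,13],[-0.016,0,0.016]],
  [1,[14.5,-1.5,15.5],[-0.02,0,0.02]],
  [1,[16,-2.3,17.3],[-0.022,0,0.022]],
  [1,[16.8,-3.2,18],[-0.023,0,0.023]],
  [1,[16.7,-4,18],[-0.023,0,0.023]],
  [1,[15.8,-4.6,17],[-0.022,0,0.022]],
  [1,[14,-4.7,15.3],[-0.02,0,0.02]],
])

```text
time_s: 18.95
ee_pos: [0.4998, -0.0429, 0.0659]
eef_rot: [-3.141, -0.785, 1.569]
force: [-0.6, -0.3, -3.8]
grip_width: 0.0298
grip_force: 59.9
```

Emit:
carry_out([
  [1,[11.6,-4.5,12.6],[-0.016,0,0.016]],
  [1,[8.7,-3.6,9.4],[-0.013,0,0.013]],
  [1,[5.4,-2.5,6],[-0.007,0,0.007]],
  [1,[1.8,-0.8,2],[-0.003,0,0.003]],
  [1,[0,0,0],[0,0,0]],
])

```text
time_s: 19.58
ee_pos: [0.4899, -0.0034, 0.064]
eef_rot: [-3.141, -0.785, 1.516]
force: [0.3, 0.2, -2.3]
grip_width: 0.0294
grip_force: 59.9
```

```bash
python3 - <<'E'
from h import *
o=ctrl.get_obs(); print(o["time_s"],o["ee_pos"],o["eef_rot"],o["qpos"],o["grip_width"],o["force"])
d=ctrl.camera("wrist"); cv2.imwrite("pics/w6.png",d["img"])
for c in ["wrist","scene","top"]:
  if c!="wrist": ctrl.camera(c)
  for t in ["tray","pot_on_tray","loose_pot","rack","near_low","tray_mid"]:
    print(c,t,[(np.array(r["at"]),r["score"]) for r in ctrl.place_of(t,c)[:1]])
# predicted rail/tray lines in the wrist picture
u=np.array([np.cos(1.515),np.sin(1.515),0]); y=np.array([-u[1],u[0],0]); n=np.array([.507,.2967,.045])
for name,x,yy,z in [("webL top front",-.088,.08,.023),("webR",-.088,-.08,.023),("ledgeL in front",-.088,.062,0),("ledgeR",-.088,-.062,0),("stop",.081,0,0)]:
    p=n+x*u+yy*y+[0,0,z]; print(name,cv2.projectPoints(p,d["rvec"],d["tvec"],d["camera_matrix"],None)[0].ravel())
E
```

```text
19.575 [ 0.4899 -0.0034  0.064 ] [-3.1414 -0.785   1.5158] [-0.4561  0.5274  1.7845  0.743   1.2934 -0.7866] 0.02943451260183888 [ 0.2509  0.2404 -2.2928]
wrist tray [(array([0.4934, 0.0915, 0.0544]), 0.67)]
wrist pot_on_tray [(array([0.4602, 0.0968, 0.0579]), 0.8)]
wrist loose_pot [(array([0.5325, 0.0869, 0.0545]), 0.62)]
wrist rack [(array([ 0.5959,  0.2934, -0.0014]), 0.57)]
wrist near_low []
wrist tray_mid []
scene tray [(array([0.4935, 0.0967, 0.056 ]), 0.89)]
scene pot_on_tray [(array([0.4607, 0.101 , 0.054 ]), 0.57)]
scene loose_pot [(array([0.531 , 0.0897, 0.0553]), 0.74)]
scene rack [(array([0.5996, 0.2949, 0.0002]), 0.97)]
scene near_low []
scene tray_mid [(array([0.5084, 0.2979, 0.1386]), 0.61)]
top tray [(array([0.499 , 0.0941, 0.0532]), 0.68)]
top pot_on_tray [(array([0.4589, 0.1   , 0.0561]), 0.77)]
top loose_pot [(array([0.5342, 0.0877, 0.0585]), 0.68)]
top rack [(array([ 0.602 ,  0.2948, -0.0031]), 0.77)]
top near_low []
top tray_mid [(array([0.5983, 0.1801, 0.3319]), 0.41)]
webL top front [211.7679  24.9304]
webR [429.4059  24.9455]
ledgeL in front [241.7033  53.1411]
ledgeR [399.6203  53.1492]
stop [320.8688 -56.2277]
```

View pics/w6.png

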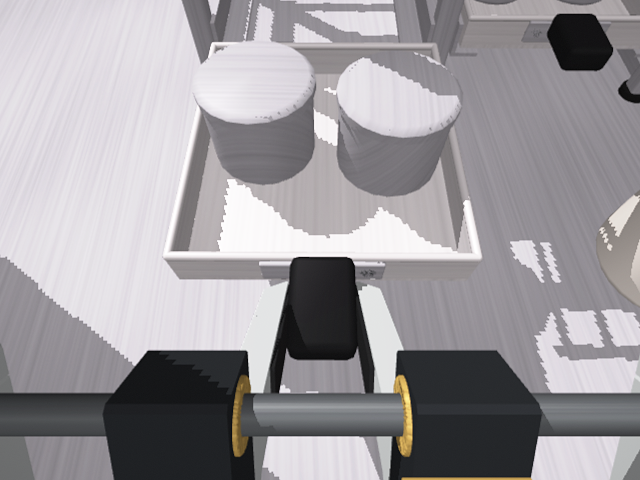

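The tray is level and both pots stand. The rack's near-bay uprights are at about (197,20) and (443,20), with the ledges between them. I'll enlarge that strip to align the tray laterally.

```bash
python3 - <<'E'
import cv2
im=cv2.imread("pics/w6.png")[0:75,175:475]
im=cv2.resize(im,None,fx=2.6,fy=5.2,interpolation=cv2.INTER_CUBIC); cv2.imwrite("pics/w6c.png",im); print(im.shape)
E
```

```text
(390, 780, 3)
```

View pics/w6c.png

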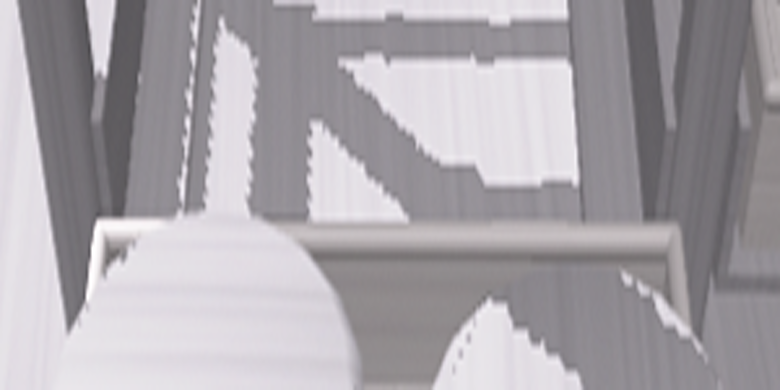

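Ledge inner edges lie at px x≈246 and 399 on row 42, centre 322.5. The tray rear is centred at 325 and the front at 323.5. So the tray is within 1.5 mm laterally and needs about 0.01 rad of counter-clockwise turn, well inside the 5 mm play.

```bash
python3 - <<'E'
from h import *
p,r=now(); u=np.array([np.cos(1.515),np.sin(1.515),0]); r2=rot(1.526,.785)
s=plan([(p-[0,0,.005],r2,2)],1)
s=plan([(p-[0,0,.005]+.12*u,r2,10)],1,start=s,ease=True)
plan([(p-[0,0,.005]+.188*u,r2,8)],1,start=s,ease=True)
E
```

```text
[[1, [-1.8, 0.0, 1.8], [0.003, -0.0, -0.004]], [1, [-1.7, -0.0, 1.7], [0.004, -0.0, -0.003]]]
[[1, [2.1, 0.0, 2.1], [-0.0, -0.0, -0.0]], [1, [6.0, 0.1, 6.0], [-0.0, -0.0, -0.0]], [1, [9.4, 0.2, 9.4], [-0.0, -0.0, -0.0]], [1, [11.8, 0.1, 11.8], [-0.0, -0.0, -0.0]], [1, [13.1, 0.2, 13.1], [-0.0, -0.0, -0.0]], [1, [13.1, 0.2, 13.1], [-0.0, -0.0, -0.0]], [1, [11.8, 0.2, 11.9], [-0.0, -0.0, -0.0]], [1, [9.4, 0.2, 9.4], [-0.0, -0.0, -0.0]], [1, [6.1, 0.1, 6.0], [-0.0, -0.0, -0.0]], [1, [2.0, -0.0, 2.1], [-0.0, -0.0, -0.0]]]
[[1, [1.8, 0.0, 1.8], [-0.0, -0.0, -0.0]], [1, [5.2, 0.1, 5.2], [-0.0, -0.0, -0.0]], [1, [7.9, 0.1, 7.8], [-0.0, -0.0, -0.0]], [1, [9.2, 0.2, 9.2], [-0.0, -0.0, -0.0]], [1, [9.2, 0.1, 9.2], [-0.0, -0.0, -0.0]], [1, [7.8, 0.1, 7.8], [-0.0, -0.0, -0.0]], [1, [5.2, 0.1, 5.2], [-0.0, -0.0, -0.0]], [1, [1.8, 0.0, 1.8], [-0.0, -0.0, -0.0]]]
```

Emit:
carry_out([
  [1,[-1.8,0,1.8],[0.003,0,-0.004]],
  [1,[-1.7,0,1.7],[0.004,0,-0.003]],
  [1,[2,0,2],[0,0,0]],
  [1,[4,0,4],[0,0,0]],
  [1,[7,0.1,7],[0,0,0]],
  [1,[8,0.1,8],[0,0,0]],
  [1,[8,0.1,8],[0,0,0]],
  [1,[6,0.1,6],[0,0,0]],
  [1,[3,0,3],[0,0,0]],
  [1,[0,0,0],[0,0,0]],
])

```text
time_s: 21.88
ee_pos: [0.4925, 0.0506, 0.0591]
eef_rot: [-3.141, -0.785, 1.526]
force: [0.2, 0.2, -3.4]
grip_width: 0.0295
grip_force: 59.9
```

```bash
python3 - <<'E'
from h import *
o=ctrl.get_obs(); print(o["time_s"],o["ee_pos"],o["eef_rot"],o["qpos"],o["grip_width"],o["force"],o["moment"])
d=ctrl.camera("wrist"); a=d["img"]; b=ctrl.camera("scene")["img"]
cv2.imwrite("pics/w7.png",np.hstack([a[:240,140:500],cv2.resize(b[70:310,240:520],None,fx=1.5,fy=1.5)[:240,:430]]))
E
```

```text
21.875 [0.4925 0.0506 0.0591] [-3.1412 -0.7851  1.5259] [-0.3552  0.5148  1.8228  0.7956  1.2291 -0.7554] 0.029503320860841103 [ 0.2083  0.1759 -3.4077] [-0.9264  0.1023 -0.0296]
```

View pics/w7.png

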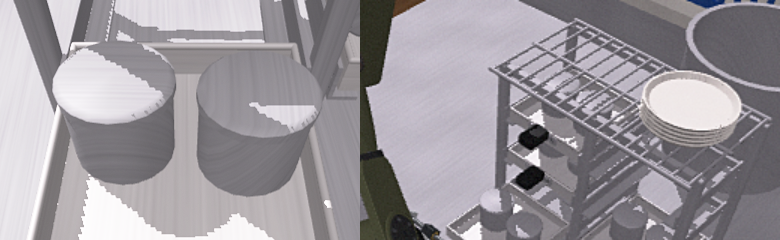

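The rear edge is already about 17 mm inside the rails (between the posts in the wrist view) with no contact force, and both pots stand. I'll continue.

Emit:
carry_out([
  [1,[2,0,2],[0,0,0]],
  [1,[5,0.1,5],[0,0,0]],
  [1,[8,0.1,8],[0,0,0]],
  [1,[9,0.1,9],[0,0,0]],
  [1,[9,0.1,9],[0,0,0]],
  [1,[9,0.1,9],[0,0,0]],
  [1,[7,0.1,7],[0,0,0]],
  [1,[4,0.1,4],[0,0,0]],
  [1,[2,0,2],[0,0,0]],
  [1,[0,0,0],[0,0,0]],
])

```text
time_s: 23.22
ee_pos: [0.4968, 0.1281, 0.059]
eef_rot: [-3.141, -0.785, 1.526]
force: [0.1, 0.5, -2.8]
grip_width: 0.0297
grip_force: 59.9
```

```bash
python3 - <<'E'
from h import *
o=ctrl.get_obs(); print(o["time_s"],o["ee_pos"],o["eef_rot"],o["qpos"],o["force"],o["moment"])
for c in ["wrist","scene","top"]:
  ctrl.camera(c)
  for t in ["tray","pot_on_tray","loose_pot","tray_mid"]:
    print(c,t,[(np.array(r["at"]),r["score"]) for r in ctrl.place_of(t,c)[:1]])
E
```

```text
23.225 [0.4968 0.1281 0.059 ] [-3.1411 -0.7851  1.5255] [-0.2028  0.4956  1.8557  0.8767  1.139  -0.6874] [ 0.062   0.4918 -2.8259] [-0.9887  0.0762 -0.0483]
wrist tray [(array([0.5006, 0.2196, 0.0492]), 0.85)]
wrist pot_on_tray [(array([0.4651, 0.2296, 0.0532]), 0.63)]
wrist loose_pot []
wrist tray_mid []
scene tray [(array([0.5045, 0.2263, 0.0488]), 0.93)]
scene pot_on_tray [(array([0.47  , 0.2325, 0.0487]), 0.6)]
scene loose_pot [(array([0.54  , 0.2213, 0.0493]), 0.89)]
scene tray_mid [(array([0.5047, 0.2979, 0.1344]), 0.87)]
top tray [(array([0.5058, 0.2238, 0.0472]), 0.8)]
top pot_on_tray [(array([0.4676, 0.2309, 0.0554]), 0.61)]
top loose_pot [(array([0.5388, 0.2216, 0.0516]), 0.79)]
top tray_mid [(array([0.5364, 0.2223, 0.0514]), 0.26)]
```

Emit:
carry_out([
  [1,[2,0,2],[0,0,0]],
  [1,[5,0.1,5],[0,0,0]],
  [1,[7,0.1,7],[0,0,0]],
  [1,[8,0.1,8],[0,0,0]],
  [1,[8,0.1,8],[0,0,0]],
  [1,[6,0.1,6],[0,0,0]],
  [1,[4,0.1,4],[0,0,0]],
  [1,[2,0,2],[0,0,0]],
  [1,[0,0,0],[0,0,0]],
])

```text
time_s: 25.1
ee_pos: [0.5, 0.1874, 0.059]
eef_rot: [-3.141, -0.785, 1.526]
force: [0.5, -0.3, -2.8]
grip_width: 0.0294
grip_force: 59.9
```

Emit:
carry_out([
  [1,[-1,0,1],[0,0,0]],
  [1,[-1,0,1],[0,0,0]],
  [1,[0,0,0],[0,0,0]],
])

```text
time_s: 25.48
ee_pos: [0.5, 0.1873, 0.056]
eef_rot: [-3.141, -0.785, 1.525]
force: [-0.7, -0.2, -3.1]
grip_width: 0.0294
grip_force: 59.9
```

Emit:
carry_out([
  [1,[1.5,0,1.5],[0,0,0]],
  [1,[1.5,0,1.5],[0,0,0]],
  [1,[1.5,0,1.5],[0,0,0]],
  [1,[1.5,0,1.5],[0,0,0]],
  [1,[1,0,1],[0,0,0]],
  [1,[0,0,0],[0,0,0]],
])

```text
time_s: 26.22
ee_pos: [0.5004, 0.1974, 0.0562]
eef_rot: [-3.141, -0.785, 1.526]
force: [-0.6, 0.1, -2.9]
grip_width: 0.0295
grip_force: 59.9
```

Emit:
carry_out([
  [1,[0.7,0,0.7],[0,0,0]],
  [1,[0.7,0,0.7],[0,0,0]],
  [1,[0.7,0,0.7],[0,0,0]],
  [1,[0,0,0],[0,0,0]],
])

```text
time_s: 26.72
ee_pos: [0.5006, 0.2003, 0.0562]
eef_rot: [-3.141, -0.785, 1.525]
force: [-0.3, 0.1, -3.1]
grip_width: 0.0295
grip_force: 59.9
```

Now at about y = 0.295 for the tray origin. I continue in small steps until the stop pushes back.

Emit:
carry_out([
  [1,[0.7,0,0.7],[0,0,0]],
  [1,[0.7,0,0.7],[0,0,0]],
  [1,[0,0,0],[0,0,0]],
])

```text
time_s: 27.1
ee_pos: [0.5007, 0.2022, 0.0561]
eef_rot: [-3.141, -0.785, 1.525]
force: [0.1, -1.7, -1.8]
grip_width: 0.0294
grip_force: 59.9
```

Emit:
carry_out([
  [1,[0.7,0,0.7],[0,0,0]],
  [1,[0.7,0,0.7],[0,0,0]],
  [1,[0,0,0],[0,0,0]],
])

```text
time_s: 27.48
ee_pos: [0.5004, 0.2025, 0.0555]
eef_rot: [-3.14, -0.783, 1.524]
force: [-8.6, -23.8, 1.7]
grip_width: 0.0298
grip_force: 60.0
```

The back stop is felt at y≈0.2024, i.e. tray origin ≈0.297, as expected. I'll ease off, lower onto the ledges, and press home again gently.

Emit:
carry_out([
  [1,[-0.8,0,-0.8],[0,0,0]],
  [1,[-0.6,0,0.6],[0,0,0]],
  [1,[-0.3,0,0.3],[0,0,0]],
  [1,[0,0,0],[0,0,0]],
])

```text
time_s: 27.98
ee_pos: [0.5006, 0.2023, 0.0548]
eef_rot: [-3.141, -0.784, 1.525]
force: [-5.2, -12.9, 0.2]
grip_width: 0.0296
grip_force: 60.0
```

Emit:
carry_out([
  [1,[0.5,0,0.5],[0,0,0]],
  [1,[0,0,0],[0,0,0]],
])

```text
time_s: 28.22
ee_pos: [0.5006, 0.2024, 0.0547]
eef_rot: [-3.141, -0.784, 1.525]
force: [-9.1, -20.9, 3.1]
grip_width: 0.0297
grip_force: 60.0
```

Emit:
carry_out([
  [1,[0,0,0],[0,0,0]],
  [1,[0,0,0],[0,0,0]],
], squeeze=5)

```text
time_s: 28.48
ee_pos: [0.5008, 0.2034, 0.055]
eef_rot: [-3.141, -0.785, 1.525]
force: [-3.6, -7.5, 0.2]
grip_width: 0.0299
grip_force: 5.0
```

Emit:
carry_out([
  [0.4,[0,0,0],[0,0,0]],
  [0.3,[0,0,0],[0,0,0]],
  [0.3,[0,0,0],[0,0,0]],
  [0.3,[0,0,0],[0,0,0]],
])

```text
time_s: 28.98
ee_pos: [0.5008, 0.2039, 0.0549]
eef_rot: [-3.141, -0.785, 1.526]
force: [-0.4, 1.3, -0.1]
grip_width: 0.0648
grip_force: 0.0
```

```bash
python3 - <<'E'
from h import *
o=ctrl.get_obs(); print(o["time_s"],o["ee_pos"],o["eef_rot"],o["qpos"],o["force"],o["grip_width"])
ctrl.camera("wrist")
for t in ["tray","handle","pot_on_tray","loose_pot"]:
    print(t,[(np.array(r["at"]),r["score"]) for r in ctrl.place_of(t,"wrist")[:1]])
E
```

```text
28.975 [0.5008 0.2039 0.0549] [-3.1412 -0.7853  1.5257] [-0.0485  0.5037  1.856   0.955   1.0473 -0.6202] [-0.4346  1.3458 -0.0559] 0.06478280320718671
tray []
handle [(array([0.5005, 0.1935, 0.0669]), 0.67)]
pot_on_tray []
loose_pot [(array([0.5082, 0.2946, 0.1324]), 0.25)]
```

Emit:
carry_out([
  [0.3,[0,0,-6],[0,0,0]],
  [0.3,[0,0,-15],[0,0,0]],
  [0.3,[0,0,-25],[0,0,0]],
  [0.3,[0,0,-35],[0,0,0]],
  [0.3,[-15,0,-40],[0,0,0]],
  [0.3,[-15,0,-40],[0,0,0]],
  [0.3,[-10,0,-30],[0,0,0]],
  [0.3,[0,0,0],[0,0,0]],
])

```text
time_s: 30.22
ee_pos: [0.4939, 0.0386, 0.163]
eef_rot: [3.139, -0.784, 1.525]
force: [-0.5, 0.3, -0.4]
grip_width: 0.0656
grip_force: 0.0
```

```bash
python3 - <<'E'
from h import *
o=ctrl.get_obs(); print(o["time_s"],o["ee_pos"],o["force"])
ims=[]
for c in ["wrist","scene","top"]:
  ims.append(ctrl.camera(c)["img"])
  for t in ["tray","handle","pot_on_tray","loose_pot","rack","tray_top","tray_mid","tray_low","oil_bottle","crock"]:
    print(c,t,[(np.array(r["at"]),r["score"]) for r in ctrl.place_of(t,c)[:1]])
s=cv2.resize(ims[1][70:310,300:520],None,fx=1.65,fy=1.65)
w=cv2.resize(ims[0],(400,300)); out=np.zeros((396,400+s.shape[1],3),np.uint8); out[:300,:400]=w; out[:s.shape[0],400:]=s
cv2.imwrite("pics/f.png",out); print(out.shape)
E
```

```text
30.225 [0.4939 0.0386 0.163 ] [-0.5314  0.3315 -0.4054]
wrist tray [(array([0.5032, 0.2958, 0.0461]), 0.94)]
wrist handle [(array([0.5043, 0.1933, 0.0667]), 0.81)]
wrist pot_on_tray [(array([0.4662, 0.3039, 0.0482]), 0.91)]
wrist loose_pot [(array([0.539 , 0.2937, 0.0468]), 0.69)]
wrist rack [(array([ 0.5926,  0.2929, -0.0035]), 0.96)]
wrist tray_top [(array([ 0.5955,  0.295 , -0.0022]), 0.28)]
wrist tray_mid [(array([0.5066, 0.2951, 0.1368]), 0.8)]
wrist tray_low [(array([0.6896, 0.2919, 0.0437]), 0.75)]
wrist oil_bottle []
wrist crock [(array([0.7154, 0.0328, 0.0033]), 0.88)]
scene tray [(array([0.5052, 0.2984, 0.0466]), 0.8)]
scene handle [(array([0.5005, 0.1909, 0.0655]), 0.61)]
scene pot_on_tray [(array([0.499 , 0.1914, 0.0659]), 0.44)]
scene loose_pot [(array([ 0.7325, -0.1484, -0.0005]), 0.6)]
scene rack [(array([0.5987, 0.2948, 0.0007]), 0.89)]
scene tray_top [(array([0.5068, 0.2932, 0.2249]), 0.82)]
scene tray_mid [(array([0.5062, 0.2973, 0.1356]), 0.57)]
scene tray_low [(array([0.6932, 0.2889, 0.0444]), 0.63)]
scene oil_bottle [(array([ 0.7346, -0.147 , -0.0038]), 0.76)]
scene crock [(array([ 0.717 ,  0.0328, -0.0027]), 0.66)]
top tray [(array([ 0.6004,  0.2951, -0.001 ]), 0.19)]
top handle [(array([0.4994, 0.1981, 0.0617]), 0.82)]
top pot_on_tray []
top loose_pot []
top rack [(array([0.6011, 0.2939, 0.001 ]), 0.73)]
top tray_top [(array([0.5058, 0.2952, 0.2258]), 0.81)]
top tray_mid []
top tray_low [(array([0.6943, 0.2892, 0.0465]), 0.76)]
top oil_bottle [(array([ 0.7324, -0.146 ,  0.0011]), 0.71)]
top crock [(array([0.7167, 0.0292, 0.0026]), 0.66)]
(396, 763, 3)
```

View pics/f.png

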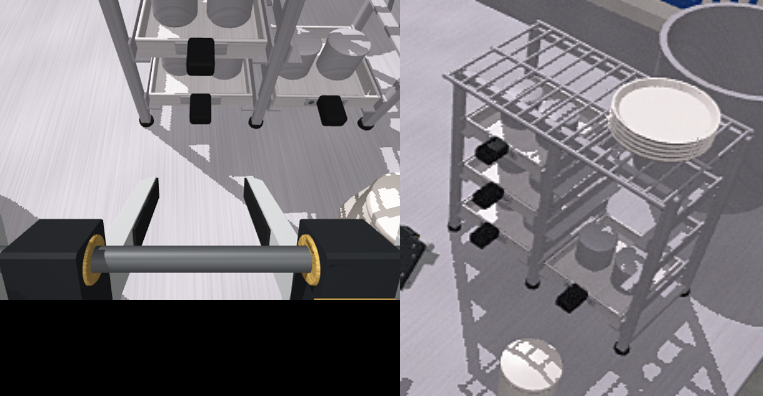

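The tray is racked on the low pair with its handle in line under the other two. Both pots show upright on it in the wrist view, and the crock, bottle and other trays haven't moved. I'm handing in.

```bash
python3 -c "
from station import ctrl
print(ctrl.hand_in())"
```

```text
the job is handed in; nothing more can be done
None
```

The loose pot is on the counter tray beside the other one, and the tray is on the near bay's lowest rails, pushed against its back stop with both pots standing; the job was handed in at about 30 s, and no verdict came back.

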